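Lock a sandstone core in its cradle clamp

ROBOT

A 6-joint arm with a two-finger parallel gripper is mounted at the origin on the work surface. World frame = base frame: x ahead of the robot, y to its left, z up, the work surface at z = 0. Lengths are in m, angles in rad, forces in N, time in s.
With the tool pointing down it reaches from about 0.375 to 0.925 m from the base axis. Payload 5.7 kg.
Tool frame: the origin (TCP) lies midway between the tips of the shut fingers; the grasp point (between the pads) lies 19 mm behind it; z points along the fingers, x is the direction in which the jaws open and shut, and the axes are right-handed (so a half turn about z gives the same grasp; the last joint's range is limited). The gripper opens to 88 mm and grips with 3 to 60 N. Pads are 20 mm wide; open, the fingers measure 115 mm over their backs; the gripper's body (75 mm by 178 mm) begins 61 mm behind the grasp point.
Start: joints at [1.163, 0.359, 1.51, -0, 1.272, -0.115], TCP at [0.173, 0.574, 0.223] pointing down, gripper open.
Joint ranges: [-2.97, 2.97], [-1.01, 2.36], [0.21, 2.38], [-0.96, 4.11], [0.2, 2.71], [-2.98, 2.98]. Speed limits (rad/s): [2.39, 2.39, 3.14, 3.14, 3.14, 3.14].

INTERFACE

Orientations are given as a unit quaternion [x, y, z, w].
In Python, from bench import move_ptp, servo_line, goto_joints, move_gripper, sleep, inverse_kinematics, capture, PlanningError, close_job, spot_in, silhouettes, current_clock, current_joint_pos, current_qvel, current_joint_torque, current_position, current_orientation, current_force, current_torque, current_finger_gap gives the robot as it stands. Calls block until the motion is done:
- move_ptp(position, orientation): joint-space move of the TCP to a pose.
- servo_line(position, orientation=None, rate=0.15, contact_N=None): straight line of the TCP; orientation=None keeps the orientation; rate is the mean speed in m/s. With contact_N (N) it stops when the force on the tool has changed by that much, and returns True; else False.
- goto_joints(angles): joint-space move.
- move_gripper(opening): finger opening in m; the grip force is fixed at half the most; returns when the fingers have stopped.
- sleep(seconds).
- inverse_kinematics(position, orientation): joint angles nearest the present ones, or None.
- capture(name): name is "scene" or "top" or "wrist"; returns a dict with "image" (384x512x3 uint8, blue, green, red), "range_z" (384x512 float32, m along the optical axis (not along the pixel's ray), 0 where there is no reading), "intrinsics" (3x3 intrinsics, pixels), "R" (3x3) and "t" (3): a world point X has camera coordinates R X + t. Camera axes: x right, y down, z forward; pixel columns grow to the right and rows downward; lengths in m; the calibration is good to about 2 mm. A picture is of the moment at which its call begins.
A pose or a line that the arm cannot do raises PlanningError and nothing moves.
- close_job(): hands the job in, once; it reports no verdict.
Trained networks look in the newest picture that a camera, given by its name, has taken for a name from the list of things; names that differ only in an ending like _2 or _b are one class to them, and where a whole thing is asked for, a point or a joint stands for the part that bears it (a point fixed in the world has none). Each returns a list of dicts, best first, with "conf" (0 to 1); they miss things now and then, are a little off and sometimes report something else, mostly with a low value. They report only what shows in the picture. A call takes as long as a camera call.
- spot_in(camera, query): "xy" ([column, row] in pixels, amid what is visible of it).
- silhouettes(camera, query): "region" (384x512 bool, what is visible of it) and "xy" ([column, row] in pixels, amid what is visible of it).
Readings, each from a call of its own:
- current_clock(): time.
- current_joint_pos(): joint angles.
- current_qvel(): joint speeds.
- current_joint_torque(): joint torques, N m.
- current_position(): TCP position.
- current_orientation(): TCP orientation.
- current_force(): force on the tool from outside, world axes, zero at the start.
- current_torque(): the same for the moment, N m.
- current_finger_gap(): finger opening in m.
Only numpy, scipy, OpenCV 4.12 (cv2) and the standard library are available. Lean on these libraries where they do the work, as an engineer would, in place of code of your own. Each camera call takes 0.05 s, during which the arm holds its last target. There are 200 camera calls.

TASK

Lock the striped sandstone core into its cradle: with your fingertips, push the upright steel stud along the long leg of the L-shaped slot all the way to the corner, so that its pusher plate drives the core up to the end stop, then push the stud sideways right to the end of the short leg and let go. Only push the stud: do not touch the core itself, do not lift anything, and leave the vials and other things standing around where they are.

Things in the scene. Friction and masses are not known exactly. Their poses are not given: they have to be found in the camera images.
- clamp: core clamp fixed to the table, 270 mm long (x), 140 mm wide (y). Origin: centre of its underside, on the table; z up; x runs along the slot's long leg from the stud towards the cradle and end stop; y along its short leg. A flat aluminium cover, top face 20 mm above the table (x -130 to +12 mm, y -65 to +65 mm), is cut by the L-shaped slot
- corner (a point): corner of the L-shaped slot (centre lines), on the cover's top face. The slot is 18 mm wide; its long leg runs along y = 0 of the clamp from x = -100 mm to this corner at x = -30 mm, its short leg from here 35 mm along the clamp's +y
- slot_end (a point): where the stud's centre line stands at the end of the short leg (clamp x = -30, y = 35 mm), on the cover's top face
- stop_face (a point): middle of the end stop's face, clamp x = 116 mm, 46 mm above the table. The grey stop is 80 mm wide, 68 mm high; the V cradle before it (clamp x 35 to 116 mm) is about 37 mm high
- stud_top (a point): centre of the top of the upright round steel stud: 28 mm in diameter, from 22 to 68 mm above the table. Its 14 mm neck runs in the slot with 2 mm play to each side. It never turns, tips or lifts. A shank (10 mm wide, 28 to 40 mm above the table) joins it, in the clamp's +x, to the pusher plate
- pusher (a point): on the front face of the upright steel pusher plate, 53 mm ahead (+x) of the stud's axis and in line with it, 46 mm above the table. The plate is one piece with the stud: 8 mm thick, 24 to 56 mm above the table, 90 mm wide (55 mm to the -y side of the stud, 35 mm to the +y side)
- along (a joint): how far the stud has gone along the long leg, m: 0 at its start, 0.070 at the corner (with play -0.002 to 0.072). It can turn the corner only when this is over about 0.067. Friction 1.5 N, and a few N more once it pushes the core; stays where it is left
- across (a joint): how far the stud has gone along the short leg (clamp +y), m: 0 in the long leg, 0.035 at the end (it stops at 0.037). Friction 1.5 N plus rubbing on the core; stays where it is left
- core: striped red sandstone core, 48 mm in diameter, 90 mm long, about 0.4 kg, lying loose in the V cradle, its axis (x) along the clamp's x, 46 mm above the table; origin at its centre. It starts 12 to 28 mm short of the end stop; against it, its centre is at clamp x = 71 mm (1 to 5 mm less once clamped)
- vial0: orange plastic sample vial with a white cap, 26 mm in diameter, 58 mm tall, standing beside the clamp; origin at the centre of its underside. Leave it standing where it is
- vial1: another such vial (26 mm by 58 mm tall), standing beside the clamp; origin under its centre
- vial2: another such vial (26 mm by 58 mm tall), standing beside the clamp; origin under its centre
- mortar: blue ceramic bowl-shaped mortar, 110 mm across, 75 mm tall, on the table; origin under its centre
- pestle: brass pestle standing on its broad end, 40 mm in diameter, 118 mm tall; origin under its centre
- offcut: short striped sandstone offcut standing on end, 48 mm in diameter, 50 mm tall; origin under its centre. Well to its right (world y below -0.4 m) stands a fixed steel hand press, 330 mm tall with a long lever reaching to -x at 400 mm height: not used, keep clear
- lens: folding hand lens lying flat, about 70 by 38 mm, 14 mm high; origin under the centre of its round part

How it is judged:
On the way, in this order (a step that is already met when the one before it is completed fails the run):
1. the stud reaches the corner with the core driven up to the end stop (value of joint along above 0.066 m and value of joint across below 0.01 m and x of core in the frame of clamp above 0.064 m), for 0.1 s.
2. the stud is at the end of the short leg (value of joint across above 0.032 m), for 0.2 s.
At the end, for the whole second after the job is handed in: the stud is within 3 mm of the end of the short leg (across over 0.032, along over 0.066) and at rest, the core lies still in its cradle, straight within 4 degrees, its far end within 7 mm of the end stop, and the robot has let go (value of joint along above 0.066 m and value of joint across above 0.032 m and not (velocity of joint across above 0.005 m/s) and x of core in the frame of clamp above 0.064 m and z of core in the frame of clamp below 0.05 m and angle between the x axis of core and the x axis of clamp, either way round below 0.07 rad and linear speed of core below 0.01 m/s); the robot touches nothing.
It fails at once if the core is touched by the robot (contact force between any of the fingers, the arm and core above 1 N).
It fails at once if the core is lifted from its cradle (z of core in the frame of clamp above 0.058 m).
It fails at once if a bystander is moved more than 20 mm, lifted or knocked over (distance of any of vial0, vial1, vial2, mortar, pestle, offcut, lens from where it was at the start of the episode above 0.02 m or angle between any of vial0, vial1, vial2, mortar, pestle, offcut, lens's own z axis and vertical above 0.4 rad).
It also fails if it takes over 45 s, if anything falls off the work surface, if the arm or the gripper's body presses on something with over 40 N, if the wrist force passes 120 N, or if a joint passes its speed limit or range.

## Working session

There is one attempt and no reset: what is moved stays moved. The work goes in short steps, each a Python script; the robot and the scene stay as the last script left them, time stands still between calls to the robot, and variables do not carry over. Pictures are saved under pics/ and viewed, about 8 in all and at most 12, crops included, and the job is handed in when it is done.

```bash
mkdir -p pics; cat > h.py <<'E'
import numpy as np, cv2
from bench import *
def world(c,mask):
    r,q=np.nonzero(mask&(c["range_z"]>0)); z=c["range_z"][r,q]; K=c["intrinsics"]
    P=np.stack([(q-K[0,2])/K[0,0]*z,(r-K[1,2])/K[1,1]*z,z],1)
    return (P-c["t"])@c["R"]
def pix(c,X):
    p=c["R"]@np.array(X)+c["t"]; p=c["intrinsics"]@p; return p[:2]/p[2]
E
python3 - <<'E'
from h import *
ims=[]
for n in("scene","top"):
    c=capture(n); ims.append(c["image"]); print(n,"cam at",-c["R"].T@c["t"])
    for q in("clamp","stud_top","pusher","core","vial0","mortar","pestle","offcut","lens"):
        for s in silhouettes(n,q)[:3]:
            if s["conf"]<.3: continue
            W=world(c,s["region"])
            if len(W): print(q,round(s["conf"],2),np.round(s["xy"]),len(W),np.round(np.median(W,0),3),"top",np.round(np.median(W[W[:,2]>np.percentile(W[:,2],95)-.006],0),3))
cv2.imwrite("pics/a.png",ims[0]);cv2.imwrite("pics/b.png",ims[1])
E
```

```text
scene cam at [1.20373847 0.85507695 0.80173406]
clamp 0.59 [251. 228.] 2947 [0.612 0.087 0.022] top [0.728 0.058 0.069]
stud_top 0.89 [266. 204.] 450 [0.565 0.048 0.048] top [0.52  0.046 0.069]
stud_top 0.71 [254. 230.] 2951 [0.613 0.087 0.022] top [0.728 0.058 0.069]
pusher 0.93 [265. 202.] 450 [0.566 0.048 0.048] top [0.52  0.047 0.069]
core 0.88 [235. 218.] 554 [0.666 0.075 0.064] top [0.663 0.065 0.07 ]
vial0 0.58 [201. 209.] 170 [ 0.697 -0.046  0.038] top [ 0.695 -0.05   0.059]
vial0 0.57 [251. 187.] 138 [ 0.51  -0.055  0.036] top [ 0.507 -0.06   0.06 ]
vial0 0.52 [293. 233.] 184 [0.559 0.172 0.035] top [0.557 0.169 0.059]
mortar 0.65 [251. 226.] 2946 [0.612 0.086 0.022] top [0.727 0.056 0.069]
mortar 0.64 [377. 297.] 2097 [0.573 0.479 0.056] top [0.588 0.485 0.076]
pestle 0.85 [423. 260.] 526 [0.42  0.464 0.051] top [0.415 0.462 0.116]
offcut 0.71 [159. 167.] 280 [ 0.67  -0.326  0.038] top [ 0.665 -0.338  0.052]
lens 0.43 [221. 141.] 107 [ 0.393 -0.378  0.013] top [ 0.388 -0.384  0.015]
top cam at [0.3998124  0.06474888 1.62274446]
clamp 0.93 [262. 184.] 2871 [0.588 0.054 0.018
[... 196 characters left out ...]
 [0.548 0.048 0.058] top [0.516 0.047 0.069]
core 0.9 [263. 161.] 441 [0.654 0.06  0.065] top [0.66  0.062 0.07 ]
core 0.64 [266. 194.] 197 [0.56  0.047 0.055] top [0.516 0.044 0.069]
vial0 0.38 [229. 192.] 47 [0.551 0.165 0.057] top [0.553 0.165 0.062]
mortar 0.71 [129. 180.] 876 [0.594 0.497 0.043] top [0.588 0.491 0.076]
mortar 0.38 [263. 183.] 2964 [0.59  0.054 0.018] top [0.72  0.054 0.066]
pestle 0.46 [138. 234.] 132 [0.41  0.454 0.039] top [0.411 0.459 0.115]
offcut 0.53 [384. 163.] 194 [ 0.658 -0.333  0.049] top [ 0.66  -0.336  0.051]
lens 0.68 [396. 249.] 174 [ 0.387 -0.381  0.012] top [ 0.381 -0.387  0.016]
lens 0.58 [384. 164.] 219 [ 0.66  -0.334  0.048] top [ 0.66  -0.338  0.051]
```

```bash
python3 - <<'E'
from h import *
q=current_orientation();print(q)
# wrist camera closer look from above, tool down
move_ptp([0.50,0.06,0.33],q)
c=capture("wrist"); print("cam",-c["R"].T@c["t"],c["R"][2])
cv2.imwrite("pics/w.png",c["image"])
for n in("top","wrist"):
    c=capture(n); W=world(c,np.ones((384,512),bool))
    m=(abs(W[:,0]-.58)<.2)&(abs(W[:,1]-.055)<.11)
    cov=W[m&(abs(W[:,2]-.02)<.005)]
    # raster top-down to find biggest blob
    g=np.zeros((220,400),np.uint8); i=((cov[:,:2]-[.38,-.055])*1000).astype(int); g[np.clip(i[:,1],0,219),np.clip(i[:,0],0,399)]=255
    g=cv2.morphologyEx(g,cv2.MORPH_CLOSE,np.ones((9,9)));nl,l,s,_=cv2.connectedComponentsWithStats(g)
    k=1+np.argmax(s[1:,4]); r=cv2.minAreaRect(np.argwhere(l==k)[:,::-1].astype(np.float32)); print(n,"cover",r[0][0]/1000+.38,r[0][1]/1000-.055,r[1:])
    for nm in("stud_top","core"):
        for s in silhouettes(n,nm)[:2]:
            P=world(c,s["region"]);
            if nm=="stud_top": P=P[abs(P[:,2]-.068)<.006]
            else: P=P[P[:,2]>.05]
            if len(P)<10: continue
            b=cv2.minAreaRect(P[:,:2].astype(np.float32)*1000); print(n,nm,round(s["conf"],2),len(P),P.mean(0).round(4),b)
    t=W[m&(abs(W[:,2]-.068)<.004)]; st=t[abs(t[:,0]-.516)<.03]
    if len(st): print("stud z-slice",st.mean(0),st.min(0),st.max(0),len(st))
v=capture("scene")["image"][130:290,150:350]
cv2.imwrite("pics/a2.png",cv2.resize(v,None,fx=3,fy=3,interpolation=cv2.INTER_CUBIC))
E
```

```text
[ 8.02704349e-01  5.96377164e-01 -6.89979772e-05  4.09283149e-05]
cam [0.42516759 0.08339553 0.49171798] [ 0.27066737 -0.08189659 -0.95918305]
top cover 0.4855 0.064 ((27.0, 84.0), 0.0)
top core 0.5 247 [0.6717 0.0628 0.0655] ((672.6671142578125, 63.25464630126953), (61.10161209106445, 46.11418533325195), 1.2787585258483887)
wrist cover 0.5471496276855469 0.0445364990234375 ((142.936279296875, 130.93894958496094), 6.581944465637207)
wrist stud_top 0.86 257 [0.5161 0.042  0.0676] ((516.8787231445312, 42.00007629394531), (25.985122680664062, 26.996780395507812), 72.06563568115234)
wrist core 0.59 1426 [0.6542 0.0588 0.0646] ((658.49951171875, 57.638755798339844), (91.1132583618164, 47.02876663208008), 6.220627784729004)
stud z-slice [0.51623715 0.04191375 0.06764857] [0.50309289 0.02821149 0.06400609] [0.5296834  0.05547456 0.06946527] 252
```

View pics/w.png

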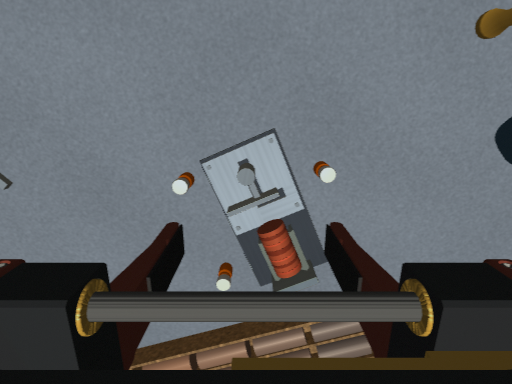

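View pics/a2.png

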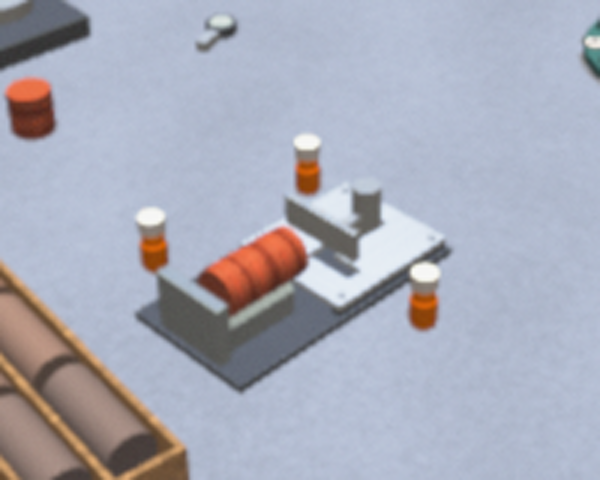

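The wrist view shows the stud at about (247,175), the plate ahead of it from (228,213) to (283,190), and the core at (280,248). The vials are at (183,186), (327,173) and (224,283). The clamp yaw is about 6.4° and the cover centre is at (0.547, 0.0445). Next is pushing the stud from behind with the fingers closed.

```bash
cat >> h.py <<'E'
yaw=np.radians(6.4); u=np.array([np.cos(yaw),np.sin(yaw),0]); v=np.array([-u[1],u[0],0])
O=np.array([.5471,.0445,0])+.059*u     # clamp origin
a=(yaw+np.pi/2)/2; Q=[np.cos(a),np.sin(a),0,0]
def C(x,y,z): return O+x*u+y*v+np.array([0,0,z])
def loc(p): d=np.array(p)-O; return np.round([d@u,d@v,p[2]],4)
E
python3 - <<'E'
from h import *
print("stud",loc(np.array([.5163,.042,.068])),current_clock())
move_gripper(0.0)
X=-.092-.050
move_ptp(C(X,0,.12),Q); servo_line(C(X,0,.038),rate=.1)
print(loc(current_position()),current_force())
r=servo_line(C(-.03-.024-.006,0,.038),rate=.05,contact_N=25)
print(r,loc(current_position()),current_force(),current_clock())
c=capture("scene");cv2.imwrite("pics/c.png",cv2.resize(c["image"][130:290,150:350],None,fx=3,fy=3,interpolation=cv2.INTER_CUBIC))
E
```

```text
stud [-0.0899  0.0009  0.068 ] 3.6167
[-1.414e-01 -1.000e-04  3.850e-02] [ 0.34123419  0.26699995 -0.50852166]
False [-0.0612  0.0001  0.0378] [-5.10466976  0.07513784  3.52818754] 8.5833
```

View pics/c.png

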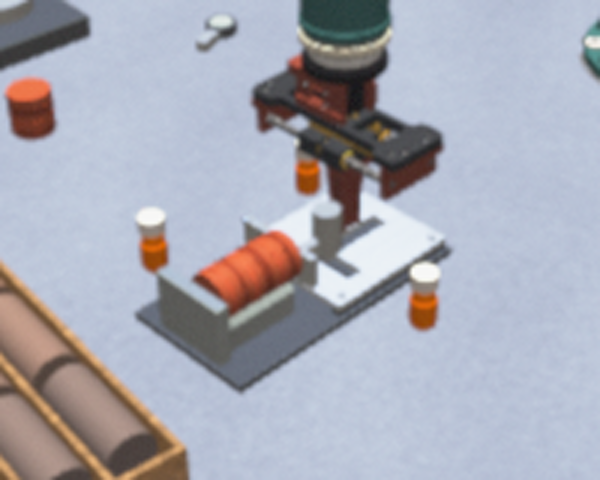

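The stud at about (328,225) is moving with the fingers behind it, and its plate is on the core. It isn't at the corner yet. I'll keep pushing slowly until the slot end stops it.

```bash
python3 - <<'E'
from h import *
r=servo_line(C(-.046,0,.038),rate=.02,contact_N=18)
print(r,loc(current_position()),current_force(),current_clock())
sleep(.2);print(current_force())
c=capture("scene")
for n in("stud_top","core"):
    for s in silhouettes("scene",n)[:2]:
        P=world(c,s["region"]); T=P[abs(P[:,2]-.068)<.006]; print(n,round(s["conf"],2),loc(P.mean(0)),"top",loc(T.mean(0)), loc(T.min(0)),loc(T.max(0)))
cv2.imwrite("pics/d.png",cv2.resize(c["image"][130:290,150:350],None,fx=3,fy=3,interpolation=cv2.INTER_CUBIC))
E
```

```text
False [-0.0515  0.0003  0.0375] [-13.85677319  -2.21005262  11.50183222] 9.4833
[-14.23198763  -3.35578329  11.45465783]
stud_top 0.83 [-0.0018  0.0038  0.0489] top [-0.0165  0.0058  0.0685] [-0.037  -0.0041  0.0621] [0.0571 0.0191 0.0733]
core 0.58 [0.0703 0.0134 0.0622] top [0.0733 0.0086 0.0689] [ 0.0239 -0.0094  0.0621] [0.1199 0.0223 0.0739]
core 0.43 [-0.0345  0.1233  0.0378] top [-0.034   0.1174  0.0627] [-0.0369  0.1114  0.0626] [-0.0312  0.1234  0.0627]
```

View pics/d.png

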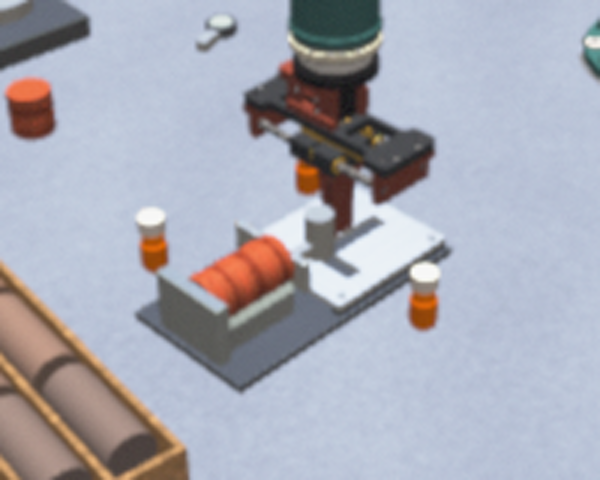

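```bash
cat >> h.py <<'E'
def stud(n="scene",prt=True):
    c=capture(n); W=world(c,np.ones((384,512),bool)); d=W-O; x=d@u; y=d@v
    m=(abs(W[:,2]-.068)<.003)&(x>-.06)&(x<.005)&(y>-.03)&(y<.07)
    s=silhouettes(n,"core"); 
    print(n,"stud",m.sum(),np.median(x[m]).round(4),np.median(y[m]).round(4),"range",x[m].min().round(4),x[m].max().round(4),y[m].min().round(4),y[m].max().round(4))
    k=(W[:,2]>.06)&(x>.01)&(x<.11)&(abs(y)<.02); print("core x",x[k].min().round(4),x[k].max().round(4))
    return c
E
python3 - <<'E'
from h import *
servo_line(C(-.042,0,.038),rate=.02,contact_N=18); sleep(.2)
print(loc(current_position()),current_force(),current_clock())
# back off, then look
servo_line(C(-.075,0,.038),rate=.08); stud("scene"); stud("top")
print(current_force())
E
```

```text
[-0.0512  0.0006  0.0372] [-21.52868525  -4.00690847  17.43848277] 10.3833
scene stud 51 -0.0236 0.0045 range -0.0402 -0.014 -0.0122 0.0168
core x 0.0252 0.1098
  return _methods._mean(a, axis=axis, dtype=dtype,
  ret = ret.dtype.type(ret / rcount)
Traceback (most recent call last):
  File "h.py", line 18, in stud
    print(n,"stud",m.sum(),np.median(x[m]).round(4),np.median(y[m]).round(4),"range",x[m].min().round(4),x[m].max().round(4),y[m].min().round(4),y[m].max().round(4))
                                                                                     ~~~~~~~~^^
ValueError: zero-size array to reduction operation minimum which has no identity
```

The stud pressed against a hard stop at 21 N without moving, so it's at the corner. The core is up against the end stop. Now the sideways push from the -y side.

```bash
python3 - <<'E'
from h import *
servo_line(C(-.075,0,.115),rate=.15)
servo_line(C(-.031,-.055,.115),rate=.15)
servo_line(C(-.031,-.055,.040),rate=.12)
print(loc(current_position()),current_force())
for y in (-.01,.008,.016):
    r=servo_line(C(-.031,y,.040),rate=.04,contact_N=20); sleep(.15)
    print(r,loc(current_position()),current_force(),current_clock())
    if r: break
c=stud("scene")
cv2.imwrite("pics/e.png",cv2.resize(c["image"][130:290,150:350],None,fx=3,fy=3,interpolation=cv2.INTER_CUBIC))
E
```

```text
[-0.0307 -0.0549  0.0404] [-0.2644093  -0.31787676  0.07139055]
False [-0.0309 -0.0101  0.04  ] [ 0.18256436 -0.32161261  0.95292128] 14.625
False [-0.031   0.0081  0.04  ] [-0.45631315  0.02158093 -0.17212481] 15.375
False [-0.0309  0.0152  0.04  ] [ 0.29874776 -4.62550805 -0.51239336] 15.875
scene stud 65 -0.0239 0.039 range -0.0398 -0.0131 0.0079 0.0541
core x 0.0101 0.1097
```

View pics/e.png

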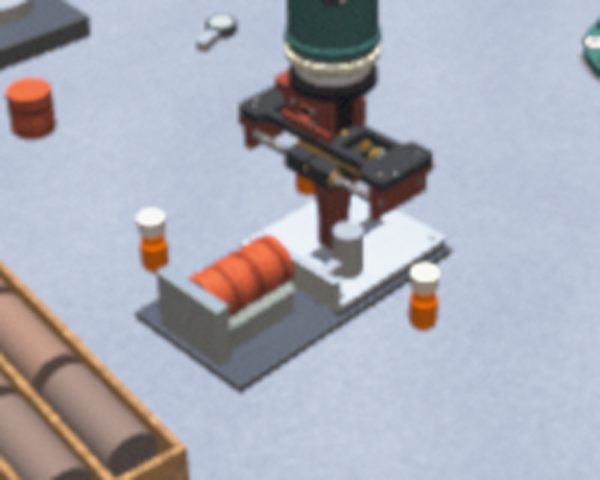

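The stud at about (348,245) is near the end of the short leg. I'll push until the force climbs against the hard stop.

```bash
python3 - <<'E'
from h import *
for y in (.020,.024,.028,.032):
    r=servo_line(C(-.031,y,.040),rate=.03,contact_N=18); sleep(.15)
    f=current_force(); print(r,loc(current_position()),f,current_clock())
    if r or f@v<-14: break
servo_line(C(-.031,-.03,.040),rate=.08); servo_line(C(-.031,-.03,.2),rate=.15)
c=stud("scene"); w=capture("wrist")
for n in("vial0","mortar","pestle","offcut","lens"): print(n,[(round(s["conf"],2),world(c,s["region"]).mean(0).round(3)) for s in silhouettes("scene",n)[:3]])
b=cv2.resize(c["image"][150:280,180:310],(560,560),interpolation=cv2.INTER_CUBIC)
cv2.imwrite("pics/f.png",b); cv2.imwrite("pics/g.png",w["image"])
W=world(w,np.ones((384,512),bool)); d=W-O;x=d@u;y=d@v
m=(abs(W[:,2]-.067)<.004)&(x<0)&(x>-.08)&(abs(y)<.08); print("wrist stud",m.sum(), x[m].min() if m.any() else 0,x[m].max() if m.any() else 0,y[m].min() if m.any() else 0,y[m].max() if m.any() else 0)
print(current_clock())
E
```

```text
True [-0.0309  0.0152  0.0399] [ 0.05261508 -6.17449945  2.5203308 ] 16.3417
scene stud 47 -0.0264 0.0402 range -0.0405 -0.0131 0.0279 0.0543
core x 0.0101 0.1099
vial0 [(0.69, array([ 0.509, -0.057,  0.037])), (0.62, array([ 0.696, -0.046,  0.039])), (0.5, array([0.557, 0.169, 0.036]))]
mortar [(0.77, array([0.584, 0.482, 0.054]))]
pestle [(0.55, array([0.417, 0.463, 0.057]))]
offcut [(0.6, array([ 0.669, -0.329,  0.035]))]
lens [(0.34, array([ 0.509, -0.057,  0.036]))]
wrist stud 519 -0.040744706924548894 -0.01395725956701582 0.024082152624063713 0.050701201640970445
18.6833
```

View pics/f.png

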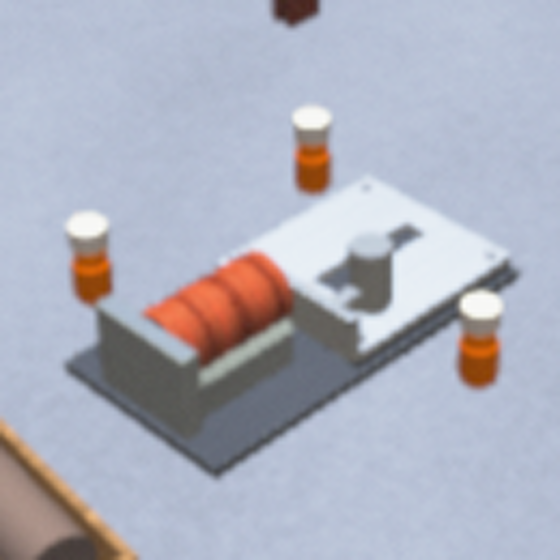

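```bash
python3 -c "
from h import *
sleep(.5); print(current_force()); close_job()"
```

```text
[ 0.04972395 -0.95368351 -0.07739016]
the job is handed in; nothing more can be done
```

I pushed the stud with closed fingertips along the long leg, then sideways to the end of the short leg. I then backed off, lifted clear and handed the job in at about 19 s of the 45 s.

- **Long leg:** the stud met a hard stop at the corner. It held at 21 N without moving, and the core was driven up to the end stop.
- **Short leg:** the stud met the hard stop again. The push tripped the 18 N force limit with no further travel.
- **Final stud position:** the wrist camera put its centre at about x = -27 mm, y = 37 mm on the clamp. That is roughly 0.072 m along and 0.037 m across.
- **Core:** it looked straight in its cradle in the last scene picture, and its far end read about 110 mm. I took no separate core-centre or angle reading at the end.
- **Bystanders:** the vials, mortar, pestle and offcut were found where they started, within measuring error (the mortar read up to 11 mm off). The final lens detection failed because the network reported a vial instead, so the lens is unconfirmed, but the arm never went near it.
- **Disagreements:** the scene camera put the stud about 1 to 3 mm away from the wrist camera's reading. The top camera gave no usable check of the stud after the pushes. The force read about 1 N while the arm was clear, which I took as sensor noise.

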